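# Close the control box and hold its recessed reset

### The job

First press the loose white lid of the control box straight down until it sits level and fully home on the rim all round. Then take the blue-handled reset pin out of the wooden holder, reach it down through the orange-ringed hole in the lid and push the recessed red button fully down with it. Finish while still gripping the pin and holding the button down, and leave the orange-handled driver, the drinking glass and the amber jar standing where they are.

Things in the scene. Friction and masses are not known exactly. Their poses are not given: they have to be found in the camera images.
- hub: Grey open plastic box, 130 (x) x 90 (y) x 55 mm high, walls 4 mm, screwed to the bench (fixed). Origin: centre of its underside; x along the long side, towards the button; z up. Rim at z = 55 mm. Inside, four stiff press-fit corner posts carry the lid 4 to 8 mm too high and slightly out of level; they resist with 2 N each (8 N in all), have no spring and stay where pushed.
- lid: Loose white lid, 60 to 130 g, plate 134 x 94 x 5 mm with a 12 mm deep lip below that sits in the box with 2 mm play each side, so it follows the box's place and yaw. Origin: centre of the plate's UNDERSIDE, axes like the box's; fully home it is 55 mm above the box's origin (plate top 60 mm above the bench).
- lid_top (a point): Centre of the lid's upper face: the place to press.
- lid_hole (a point): Centre, at the upper face, of the round 15 mm hole in the lid (orange ring around it), 35 mm from the lid's centre along the lid's +x. It goes straight through the 5 mm plate, above the button.
- plunger: Red round button cap, 18 mm across, under the hole. Origin: centre of its top face; released it is 30 mm above the bench, 30 mm below the top of the seated lid, fully down 24 mm above the bench.
- reset (a joint): Travel of the button in m: 0 released, 0.006 fully down. Spring: 1.5 N to start, 5 N fully down; it springs back when let go.
- holder: Wooden tool holder block, 56 (x) x 120 (y) x 70 mm high, fixed to the bench. Origin: centre of its underside, z up. Two vertical 10 mm holes, 66 mm deep, on its y axis 30 mm either side of its centre; the reset pin stands in one and the driver in the other (either way round).
- stylus: Reset pin, 30 to 65 g, 110 mm long, upright in the holder: steel shaft 6 mm across, 60 mm long at the bottom; above it a square blue handle, 16 x 16 x 50 mm, its flats in line with the holder's sides. Origin: the TIP at the shaft's lower end, z up. In the holder the handle rests on the block's top: it spans 70 to 120 mm above the bench, tip 10 mm above it. The shaft has 2 mm play in its hole.
- driver: Orange-handled driver, of the same form as the pin with a 7 mm shaft, in the holder's other hole. Not to be used. Origin: its lower tip.
- tumbler: Clear drinking glass, 68 mm across, 85 mm high, loose on the bench. Origin: centre of its underside. To be left alone.
- jar: Amber glass jar with a steel cap, 84 mm across, 105 mm high, loose on the bench. Origin: centre of its underside. To be left alone.
There are look-alikes about, which are no part of the job. Leave any green look-alike of the stylus alone. What is shaped like the lid but pink is not meant.

How it is judged:
On the way, in this order (a step that is already met when the one before it is completed fails the run):
1. the lid is pressed home: level and down on the rim (z of lid in the frame of hub below 0.057 m and angle between lid's own z axis and vertical below 0.025 rad), for 0.2 s.
2. the reset pin is in the gripper, drawn clear of the holder (height (world z) of stylus above 0.072 m and contact force between the fingers and stylus above 1 N), for 0.1 s.
3. the button is fully down under the pin's tip (value of joint reset above 0.0045 m and contact force between stylus and plunger above 2 N), for 0.2 s.
At the end, for the whole second after the job is handed in: Lid on the rim within 2 mm and level within 0.025 rad; the gripper holds the pin, its tip within 8 mm of the hole axis, keeping the button at least 4.5 of 6 mm down with over 2 N; glass and jar within 30 mm of their start, upright; driver within 20 mm, still in its hole (all of step 1 and all of step 3 and contact force between the fingers and stylus above 1 N and horizontal distance between stylus and lid_hole below 0.008 m and distance of each of tumbler, jar from where it was at the start of the episode below 0.03 m and angle between each of tumbler, jar's own z axis and vertical below 0.2 rad and distance of driver from where it was at the start of the episode below 0.02 m and angle between driver's own z axis and vertical below 0.3 rad); the arm keeps its last pose, push and grip.
It fails at once if the drinking glass or the jar is shifted by more than 30 mm or tipped (distance of any of tumbler, jar from where it was at the start of the episode above 0.03 m or angle between any of tumbler, jar's own z axis and vertical above 0.3 rad).
It fails at once if the driver is pulled from its place (distance of driver from where it was at the start of the episode above 0.03 m).
It also fails if it takes over 51 s, if anything falls off the work surface, if the arm or the gripper's body presses on something with over 40 N, if the wrist force passes 120 N, or if a joint passes its speed limit or range.

### The arm

A 7-joint arm with a two-finger parallel gripper is mounted at the origin on the work surface. World frame = base frame: x ahead of the robot, y to its left, z up, the work surface at z = 0. Lengths are in m, angles in rad, forces in N, time in s.
With the tool pointing down it reaches from about 0.425 to 1.025 m from the base axis. Payload 3.6 kg.
Tool frame: the origin (TCP) lies at the very end of the fingers, on their centre line; the grasp point (between the pads) lies robot.grip_point_offset behind it (robot.grip_point_offset is the distance from the TCP to the grasp point, in m); z points along the fingers, y is the line along which they close (so a half turn about z gives the same grasp; the last joint's range is limited). The gripper opens to 85 mm and grips with 20 to 120 N. Pads are 22 mm wide; open, the fingers measure 114 mm over their backs; the gripper's body (76 mm by 85 mm) begins 54 mm behind the grasp point. The pads swing forward as they close: fully open they stand 13 mm farther back than shut.
Start: joints at [1.099, 0.591, 0.048, 1.609, -0.033, 0.943, -0.034], TCP at [0.267, -0.674, 0.231] pointing down, gripper open.
Joint ranges: [-2.69, 2.69], [-0.47, 2.24], [-1.27, 1.36], [0.19, 2.51], [-1.53, 4.68], [0.08, 2.07], [-3.09, 3.09]. Speed limits (rad/s): [2.57, 2.57, 3.14, 3.14, 3.14, 3.14, 3.14].

### API

Orientations are given as a unit quaternion [w, x, y, z].
In Python, from bench import robot gives the robot as it stands.
- The arm moves only by the tool servo_tool, never from a script. Its argument "targets" is a list of rows, each an object with "travel": the shift along the tool's x, y, z as a fraction of full scale, a list of three; "dr": the turn, a rotation vector about the tool's x, y, z as a fraction of full scale, a list of three; "jaw": the opening, from -1 (shut) to 1 (fully open). In form: [{"travel": [x, y, z], "dr": [wx, wy, wz], "jaw": jaw}, ...]. A call has exactly 10 rows; each row is the pose to reach, as a shift and turn from the pose commanded when the call began, along the tool's axes at that moment; what a row does not reach only later rows make up. Full scale, the value 1, is 0.8 m for a shift and 90 degrees for a turn. A row lasts 1/10 s, in which the tool goes at most 50 mm and 8.59 degrees, less where a joint would pass 70% of its speed; a pose out of reach is approached as far as the arm can. A call with a number of a shift or a turn outside -1 to 1 is refused whole. A call with a gripper value outside its range is refused whole. The fingers move at their own pace and stop on an object; the grip force is fixed at half the most. Time passes only in rows, so rows that repeat a pose let the fingers close, or fill a call up. It gives the time, the measured TCP pose, the force, the opening and the grip force at its end, in the units of the state.
- robot.get_state(): the state, without advancing time (a new reading comes with each control period).
- robot.read_camera(name): name is "scene" or "top"; returns the picture (480x640x3 uint8, red, green, blue); there is no depth.
- robot.camera_info(name): a dict with "fov_y" (degrees; the focal length in pixels is half the picture's height over the tangent of half this angle, whatever the lens; pixels are square), "cx", "cy" (the principal point, pixels), "rvec" (rotation vector, rad) and "tvec" (3), from world to camera coordinates, as OpenCV has them. Camera axes: x right, y down, z forward; pixel columns grow to the right and rows downward; lengths in m; the calibration is good to about 2 mm. A picture is of the moment at which its call begins. camera_info takes no time and is no camera call.
- robot.hand_in(): hands the job in; it is judged then, once.
Trained networks look in the newest picture that a camera, given by its name, has taken for a name from the list of things; names that differ only in an ending like _2 or _b are one class to them, and where a whole thing is asked for, a point or a joint stands for the part that bears it (a point fixed in the world has none). Each returns a list of dicts, best first, with "score" (0 to 1); they miss things now and then, are a little off and sometimes report something else, mostly with a low value. They report only what shows in the picture. A call takes as long as a camera call. They do not tell look-alikes from the thing itself.
- robot.regions_of(label, camera): "region" (480x640 bool, what is visible of it).
- robot.landmark_of(label, camera): "position" ([x, y, z] in m, in the coordinates of the camera as it stood for that picture, good to about 4 mm: a listed point, or the origin of a listed thing).
The state is a dict: "t": time; "q": joint angles; "qd": joint speeds; "joint_efforts": joint torques, N m; "tool_pos": TCP position; "ee_rot": TCP orientation; "ft_force": force on the tool from outside, world axes, zero at the start; "ft_torque": the same for the moment, N m; "width": finger opening in m; "grip_force": force on a finger pad.
Only numpy, scipy, OpenCV 4.12 (cv2) and the standard library are available. Lean on these libraries where they do the work, as an engineer would, in place of code of your own. Each camera call takes 0.05 s, during which the arm holds its last target. There are 200 camera calls.

## Working session

There is one attempt and no reset: what is moved stays moved. The work goes in short steps, Python scripts to look and compute and a tool call to move; the robot and the scene stay as the last step left them, time stands still between calls to the robot, and variables do not carry over. Pictures are saved under pics/ and viewed, at most 10 in all, crops included, and the job is handed in when it is done.

Besides the shell and the picture viewer there is one more tool, called after "Emit:" as a command line: name --argument value ..., lists and objects as JSON in quotes. servo_tool: Moves the arm, as the interface text tells. Shift numbers are shares of 0.8 m and turn numbers shares of 90 degrees, none past 1 either way. Its arguments: {"type":"object","properties":{"targets":{"type":"array"}},"required":["targets"]}

```bash
mkdir -p pics; cat > h.py <<'E'
import numpy as np, cv2
from bench import robot
def cam(c):
    i=robot.camera_info(c); R=cv2.Rodrigues(np.array(i["rvec"],float))[0]; t=np.array(i["tvec"],float).ravel()
    f=240/np.tan(np.radians(i["fov_y"])/2); return R,t,f,i["cx"],i["cy"]
def world(p,c):
    R,t,*_=cam(c); return R.T@(np.array(p)-t)
def pix(w,c):
    R,t,f,cx,cy=cam(c); p=R@np.array(w)+t; return np.array([cx+f*p[0]/p[2],cy+f*p[1]/p[2]])
def ray(uv,z,c):
    R,t,f,cx,cy=cam(c); d=R.T@np.array([(uv[0]-cx)/f,(uv[1]-cy)/f,1]); o=-R.T@t
    return o+d*(z-o[2])/d[2]
E
python3 - <<'E'
from h import *
print(robot.grip_point_offset)
for c in("scene","top"):
    im=robot.read_camera(c); cv2.imwrite(f"pics/{c}0.png",im[...,::-1])
    R,t,*k=cam(c); print(c,-R.T@t,k)
    for l in("hub","lid","lid_hole","holder","stylus","driver","tumbler","jar"):
        for d in robot.landmark_of(l,c)[:3]:
            w=world(d["position"],c); print(l,round(d["score"],2),w.round(3),pix(w,c).round())
E
```

```text
0.0187
scene [ 1.26543756 -0.46861336  0.64167037] [np.float64(575.657929702429), 320.02963127718726, 240.55567099662622]
hub 0.92 [ 0.513 -0.221  0.003] [191. 324.]
lid 0.83 [ 0.514 -0.227  0.063] [182. 297.]
lid 0.59 [ 0.339 -0.299  0.012] [111. 286.]
lid_hole 0.74 [ 0.356 -0.324  0.018] [100. 293.]
lid_hole 0.61 [ 0.546 -0.227  0.069] [190. 304.]
holder 0.89 [0.479 0.221 0.004] [377. 234.]
stylus 0.76 [0.532 0.327 0.002] [431. 230.]
tumbler 0.59 [0.379 0.019 0.001] [271. 245.]
top [0.43504801 0.010969   1.04654564] [np.float64(535.8379305438414), 332.64345886138716, 237.1002361290711]
hub 0.47 [0.376 0.018 0.001] [335. 344.]
lid 0.82 [ 0.513 -0.227  0.061] [471. 274.]
lid 0.73 [ 0.339 -0.298  0.012] [503. 369.]
lid_hole 0.92 [ 0.356 -0.327  0.018] [520. 360.]
lid_hole 0.63 [ 0.546 -0.225  0.068] [471. 255.]
holder 0.93 [ 0.478  0.22  -0.002] [234. 287.]
holder 0.66 [0.488 0.193 0.01 ] [247. 282.]
stylus 0.68 [ 0.531  0.327 -0.001] [181. 259.]
stylus 0.67 [0.398 0.227 0.003] [228. 328.]
stylus 0.61 [0.474 0.249 0.012] [217. 288.]
driver 0.42 [0.489 0.188 0.009] [250. 282.]
driver 0.39 [ 0.374  0.019 -0.   ] [335. 345.]
tumbler 0.73 [0.373 0.017 0.002] [336. 345.]
tumbler 0.19 [ 0.477  0.22  -0.002] [234. 288.]
jar 0.62 [ 0.788 -0.041  0.001] [370. 137.]
```

View pics/scene0.png

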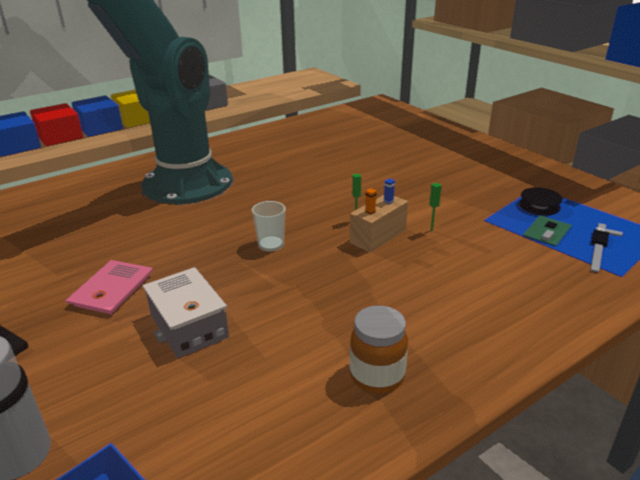

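View pics/top0.png

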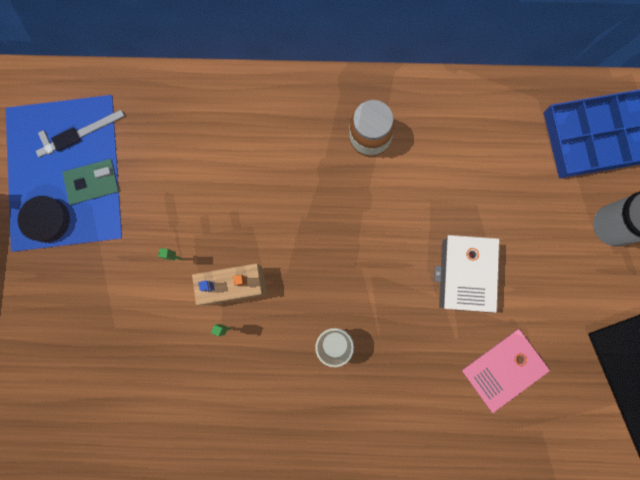

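The white lid is at top px (471,273) with its hole at (473,254). The blue pin is at (205,286), the orange driver at (238,281), and the green decoys at (167,253) and (219,330). Next I'll refine the yaw and positions.

```bash
python3 - <<'E'
from h import *
im=cv2.imread("pics/top0.png"); hsv=cv2.cvtColor(im,cv2.COLOR_BGR2HSV).astype(int); H,S,V=[hsv[...,i] for i in range(3)]
def comp(m,u,v,r):
    w=np.zeros(m.shape,np.uint8); w[v-r:v+r,u-r:u+r]=m[v-r:v+r,u-r:u+r]
    n,l,s,c=cv2.connectedComponentsWithStats(w); k=1+np.argmax(s[1:,4]); return (l==k).astype(np.uint8),s[k],c[k]
def rect(m,z):
    p=np.argwhere(m)[:,::-1]; b=cv2.boxPoints(cv2.minAreaRect(p.astype(np.float32))); W=np.array([ray(x,z,"top") for x in b])
    e=W[1]-W[0]; e2=W[2]-W[1]; return W.mean(0).round(4), np.linalg.norm(e),np.linalg.norm(e2),np.degrees(np.arctan2(e[1],e[0])),b.round(1).tolist()
m,s,c=comp((S<40)&(V>150),471,273,50); m=cv2.morphologyEx(m,cv2.MORPH_CLOSE,np.ones((9,9))); print("lid",s,rect(m,.066))
print("blue", *[x for x in comp((abs(H-115)<12)&(S>120)&(V>60),205,286,14)[1:]])
m=comp((abs(H-115)<12)&(S>120)&(V>60),205,286,14)[0]; print(rect(m,.12))
m=comp((H<12)&(S>190)&(V>120),238,281,14)[0]; print("or",m.sum(),rect(m,.12))
cv2.imwrite("pics/crop.png",np.hstack([cv2.resize(im[255:315,180:280],(400,240),interpolation=2),cv2.resize(im[225:320,425:515],(380,400),interpolation=2)[:240]])) 
for l in("stylus","driver","holder","lid"):
  for d in robot.regions_of(l,"top")[:4]:
    r=d["region"].astype(np.uint8); v=np.argwhere(r).mean(0)[::-1]; print(l,round(d["score"],2),v.round(1),r.sum(),rect(r,{"holder":.07,"lid":.066}.get(l,.12)))
sc=cv2.imread("pics/scene0.png"); cv2.imwrite("pics/crop2.png",np.hstack([cv2.resize(sc[165:255,340:450],(440,360),interpolation=2),cv2.resize(sc[262:352,140:230],(360,360),interpolation=2)]))
h2=cv2.cvtColor(sc,cv2.COLOR_BGR2HSV).astype(int); mm=(abs(h2[...,0]-115)<12)&(h2[...,1]>120); mm,s,c=comp(mm,389,191,16); print("scene blue",s,c)
for x in (.095,): print(ray(c,x,"scene"))
E
```

```text
lid [ 444  236   55   76 3674] (array([ 0.5133, -0.2265,  0.066 ]), np.float64(0.13544321993122363), np.float64(0.09612810908978148), np.float64(-2.7500804516977952), [[443.5, 309.1000061035156], [447.1000061035156, 235.1999969482422], [499.5, 237.6999969482422], [495.8999938964844, 311.6000061035156]])
blue [199 281  10   9  71] [203.43661972 285.28169014]
(array([0.4746, 0.2489, 0.12  ]), np.float64(0.014490111180538213), np.float64(0.014559254222735178), np.float64(-78.90069971008512), [[198.5, 281.8999938964844], [206.8000030517578, 280.5], [208.10000610351562, 288.79998779296875], [199.89999389648438, 290.20001220703125]])Traceback (most recent call last):
  File "<stdin>", line 12, in <module>
  File "<stdin>", line 5, in comp
    return _wrapfunc(a, 'argmax', axis=axis, out=out, **kwds)
    return bound(*args, **kwds)
ValueError: attempt to get argmax of an empty sequence
```

```bash
python3 - <<'E'
from h import *
im=cv2.imread("pics/top0.png"); hsv=cv2.cvtColor(im,cv2.COLOR_BGR2HSV).astype(int); print(hsv[278:285,236:241].reshape(-1,3)[::6])
def rect(m,z):
    p=np.argwhere(m)[:,::-1]; b=cv2.boxPoints(cv2.minAreaRect(p.astype(np.float32))); W=np.array([ray(x,z,"top") for x in b])
    e=W[1]-W[0]; e2=W[2]-W[1]; return W.mean(0).round(4), np.linalg.norm(e).round(4),np.linalg.norm(e2).round(4),np.degrees(np.arctan2(e[1],e[0])).round(1),b.round(1).tolist()
for l in("stylus","driver","holder","lid_hole"):
  for d in robot.regions_of(l,"top")[:4]:
    r=d["region"].astype(np.uint8); v=np.argwhere(r).mean(0)[::-1]; print(l,round(d["score"],2),v.round(1),r.sum(),rect(r,{"holder":.07,"lid_hole":.066}.get(l,.12)))
sc=cv2.imread("pics/scene0.png")
h2=cv2.cvtColor(sc,cv2.COLOR_BGR2HSV).astype(int)[172:210,378:402]; mm=(abs(h2[...,0]-115)<12)&(h2[...,1]>120); p=np.argwhere(mm)[:,::-1]+[378,172]
print(p.min(0),p.max(0),ray(p.mean(0),.095,"scene"))
a=cv2.resize(im[255:315,180:280],(400,240),interpolation=2); b=cv2.resize(sc[165:255,340:450],(400,327),interpolation=2)
cv2.imwrite("pics/crop.png",np.vstack([a,b]))
E
```

```text
[[ 12 170 228]
 [ 12 173 226]
 [ 12 173 226]
 [ 12 172 227]
 [ 12 172 226]
 [ 12 166 193]]
stylus 0.62 [206.2 286.2] 147 (array([0.4736, 0.2442, 0.12  ]), np.float64(0.0243), np.float64(0.0173), np.float64(-88.4), [[199.0, 281.0], [213.0, 281.0], [213.0, 291.0], [199.0, 291.0]])
stylus 0.59 [167.2 254.5] 180 (array([0.5269, 0.3138, 0.12  ]), np.float64(0.0187), np.float64(0.0363), np.float64(-5.2), [[157.1999969482422, 257.8999938964844], [158.89999389648438, 247.3000030517578], [179.1999969482422, 250.6999969482422], [177.5, 261.20001220703125]])
stylus 0.55 [219.5 329.8] 144 (array([0.3994, 0.2155, 0.12  ]), np.float64(0.0275), np.float64(0.0169), np.float64(-88.3), [[212.0, 325.0], [228.0, 325.0], [228.0, 335.0], [212.0, 335.0]])
driver 0.58 [238.4 280.6] 171 (array([0.4847, 0.1884, 0.12  ]), np.float64(0.0261), np.float64(0.019), np.float64(-88.4), [[231.0, 275.0], [246.0, 275.0], [246.0, 286.0], [231.0, 286.0]])
holder 0.73 [229.  284.9] 2024 (array([0.4798, 0.2158, 0.07  ]), np.float64(0.1313), np.float64(0.0618), np.float64(-77.9), [[190.10000610351562, 274.3999938964844], [260.79998779296875, 261.29998779296875], [266.8999938964844, 294.5], [196.1999969482422, 307.6000061035156]])
lid_hole 0.76 [471.2 273.8] 3869 (array([ 0.5133, -0.2266,  0.066 ]), np.float64(0.1366), np.float64(0.0986), np.float64(-3.7), [[442.20001220703125, 308.8999938964844], [447.1000061035156, 234.39999389648438], [500.79998779296875, 237.89999389648438], [495.8999938964844, 312.3999938964844]])
lid_hole 0.64 [504.8 370.6] 3672 (array([ 0.3421, -0.2851,  0.066 ]), np.float64(0.1283), np.float64(0.0914), np.float64(-52.6), [[460.79998779296875, 370.3999938964844], [517.5999755859375, 327.79998779296875], [549.5, 370.3999938964844], [492.70001220703125, 413.0]])
[385 179] [393 201] [0.47308086 0.25290888 0.095     ]
```

View pics/crop.png

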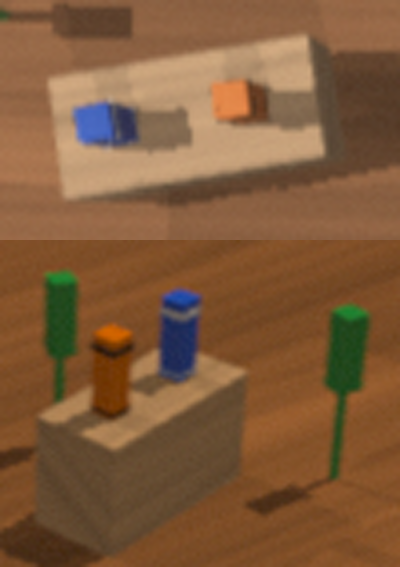

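The crop confirms the pin and driver. The pin is at about (0.474, 0.2495), the holder yaw is about 11.5°, and the lid centre is at (0.513, -0.2265).

```bash
cat >> h.py <<'E'
from scipy.spatial.transform import Rotation as Ro
def rel(p,R0,p0): return (Ro.from_matrix(R0).inv().apply(np.array(p)-p0)/.8).round(4)
def st():
    s=robot.get_state(); w=s["ee_rot"]; R=Ro.from_quat([w[1],w[2],w[3],w[0]]).as_matrix(); return s,np.array(s["tool_pos"]),R
E
python3 - <<'E'
from h import *
s,p,R=st(); print(s["t"],p,R.round(3),s["width"])
for w in ([.267,-.674,.40],[.513,-.2265,.40],[.513,-.2265,.12]): print(rel(w,R,p))
print(ray((620,225),.1,"top"),ray((30,430),.1,"scene"))
E
```

```text
1.1 [ 0.26742315 -0.67389211  0.23130732] [[ 0.929  0.369 -0.   ]
 [ 0.369 -0.929 -0.   ]
 [-0.     0.    -1.   ]] 0.08544982497404122
[-6.000e-04 -1.000e-04 -2.109e-01]
[ 0.4916 -0.4066 -0.2109]
[ 0.4916 -0.4066  0.1391]
[ 0.60342987 -0.48162076  0.1       ] [ 0.69294159 -0.49225814  0.1       ]
```

Emit:
servo_tool --targets '[{"travel":[0,0,-0.06],"dr":[0,0,0],"jaw":-1},{"travel":[0.03,-0.025,-0.1],"dr":[0,0,-0.05],"jaw":-1},{"travel":[0.08,-0.066,-0.1],"dr":[0,0,-0.1],"jaw":-1},{"travel":[0.127,-0.105,-0.1],"dr":[0,0,-0.15],"jaw":-1},{"travel":[0.174,-0.144,-0.1],"dr":[0,0,-0.2],"jaw":-1},{"travel":[0.221,-0.183,-0.1],"dr":[0,0,-0.25],"jaw":-1},{"travel":[0.268,-0.222,-0.1],"dr":[0,0,-0.3],"jaw":-1},{"travel":[0.315,-0.261,-0.1],"dr":[0,0,-0.35],"jaw":-1},{"travel":[0.362,-0.3,-0.1],"dr":[0,0,-0.4],"jaw":-1},{"travel":[0.4,-0.331,-0.1],"dr":[0,0,-0.44],"jaw":-1}]'

```text
t: 2.1
tool_pos: [0.4685, -0.3066, 0.3117]
ee_rot: [0.0, 0.859, 0.512, 0.001]
ft_force: [0.2, -0.9, 0.2]
width: -0.0001
grip_force: 0.0
```

```bash
python3 - <<'E'
from h import *
s,p,R=st(); print(s["t"],p,R.round(3),s["width"],s["q"])
for w in ([.513,-.2265,.30],[.513,-.2265,.085]): print(rel(w,R,p))
E
```

```text
2.1 [ 0.4685199  -0.30660608  0.31172513] [[ 0.476  0.879  0.001]
 [ 0.879 -0.476  0.   ]
 [ 0.001  0.001 -1.   ]] -0.0001254093259973508 [ 0.66676962  0.30122509 -0.21324449  1.89282305  0.07612676  0.95455453
 -0.07779431]
[0.1145 0.0012 0.0147]
[0.1143 0.001  0.2835]
```

Emit:
servo_tool --targets '[{"travel":[0.06,0.0,0.0],"dr":[0,0,0],"jaw":-1},{"travel":[0.117,0.0,0.02],"dr":[0,0,0],"jaw":-1},{"travel":[0.117,0.0,0.08],"dr":[0,0,0],"jaw":-1},{"travel":[0.117,0.0,0.14],"dr":[0,0,0],"jaw":-1},{"travel":[0.117,0.0,0.2],"dr":[0,0,0],"jaw":-1},{"travel":[0.117,0.0,0.25],"dr":[0,0,0],"jaw":-1},{"travel":[0.117,0.0,0.275],"dr":[0,0,0],"jaw":-1},{"travel":[0.117,0.0,0.28],"dr":[0,0,0],"jaw":-1},{"travel":[0.117,0.0,0.28],"dr":[0,0,0],"jaw":-1},{"travel":[0.117,0.0,0.28],"dr":[0,0,0],"jaw":-1}]'

```text
t: 3.1
tool_pos: [0.5134, -0.2281, 0.0886]
ee_rot: [0.001, 0.861, 0.509, 0.001]
ft_force: [-0.5, 0.4, 0.4]
width: -0.0001
grip_force: 0.0
```

Emit:
servo_tool --targets '[{"travel":[0.001,0.0,0.01],"dr":[0,0,0],"jaw":-1},{"travel":[0.001,0.0,0.018],"dr":[0,0,0],"jaw":-1},{"travel":[0.001,0.0,0.022],"dr":[0,0,0],"jaw":-1},{"travel":[0.001,0.0,0.025],"dr":[0,0,0],"jaw":-1},{"travel":[0.001,0.0,0.028],"dr":[0,0,0],"jaw":-1},{"travel":[0.001,0.0,0.031],"dr":[0,0,0],"jaw":-1},{"travel":[0.001,0.0,0.034],"dr":[0,0,0],"jaw":-1},{"travel":[0.001,0.0,0.036],"dr":[0,0,0],"jaw":-1},{"travel":[0.001,0.0,0.036],"dr":[0,0,0],"jaw":-1},{"travel":[0.001,0.0,0.036],"dr":[0,0,0],"jaw":-1}]'

```text
t: 4.1
tool_pos: [0.5126, -0.2269, 0.0601]
ee_rot: [0.0, 0.861, 0.509, -0.0]
ft_force: [-2.4, 1.9, 14.2]
width: 0.0003
grip_force: 6.9
```

Emit:
servo_tool --targets '[{"travel":[0,0,0.001],"dr":[0,0,0],"jaw":-1},{"travel":[0,0,0.0015],"dr":[0,0,0],"jaw":-1},{"travel":[0,0,0.002],"dr":[0,0,0],"jaw":-1},{"travel":[0,0,0.002],"dr":[0,0,0],"jaw":-1},{"travel":[0,0,0.002],"dr":[0,0,0],"jaw":-1},{"travel":[0,0,0.002],"dr":[0,0,0],"jaw":-1},{"travel":[0,0,-0.005],"dr":[0,0,0],"jaw":-1},{"travel":[0,0,-0.03],"dr":[0,0,0],"jaw":-1},{"travel":[0,0,-0.09],"dr":[0,0,0],"jaw":-1},{"travel":[0,0,-0.15],"dr":[0,0,0],"jaw":-1}]'

```text
t: 5.1
tool_pos: [0.5117, -0.2266, 0.1788]
ee_rot: [-0.001, 0.86, 0.509, -0.001]
ft_force: [0.7, -0.9, -1.0]
width: -0.0
grip_force: 0.0
```

```bash
python3 - <<'E'
from h import *
s,p,R=st(); print(s["t"],p,R.round(3))
print(rel([.474,.2495,.22],R,p),rel([.513,-.2265,.22],R,p)); Rt=np.array([[np.cos(a:=np.radians(101.5)),np.sin(a),0],[np.sin(a),-np.cos(a),0],[0,0,-1]]); print(Ro.from_matrix(R.T@Rt).as_rotvec()/(np.pi/2))
E
```

```text
5.1 [ 0.51168455 -0.22664264  0.17883658] [[ 0.481  0.877 -0.003]
 [ 0.877 -0.481  0.001]
 [-0.    -0.003 -1.   ]]
[ 0.4992 -0.3277 -0.0506] [ 0.0009  0.0012 -0.0515]
[-0.00179089 -0.00048678 -0.44715542]
```

Emit:
servo_tool --targets '[{"travel":[0.03,-0.02,-0.04],"dr":[0,0,-0.04],"jaw":-1},{"travel":[0.08,-0.053,-0.06],"dr":[0,0,-0.09],"jaw":-1},{"travel":[0.13,-0.085,-0.06],"dr":[0,0,-0.14],"jaw":-1},{"travel":[0.18,-0.118,-0.06],"dr":[0,0,-0.19],"jaw":-1},{"travel":[0.23,-0.151,-0.06],"dr":[0,0,-0.24],"jaw":0.2},{"travel":[0.28,-0.184,-0.06],"dr":[0,0,-0.29],"jaw":0.2},{"travel":[0.33,-0.217,-0.06],"dr":[0,0,-0.34],"jaw":0.2},{"travel":[0.38,-0.25,-0.06],"dr":[0,0,-0.39],"jaw":0.2},{"travel":[0.43,-0.282,-0.06],"dr":[0,0,-0.44],"jaw":0.2},{"travel":[0.47,-0.309,-0.06],"dr":[0,0,-0.447],"jaw":0.2}]'

```text
t: 6.1
tool_pos: [0.4762, 0.2246, 0.2266]
ee_rot: [-0.0, 0.632, 0.775, 0.001]
ft_force: [0.6, 0.0, -0.0]
width: 0.0514
grip_force: 0.0
```

```bash
python3 - <<'E'
from h import *
s,p,R=st(); print(s["t"],p,R.round(3),s["q"])
print(rel([.474,.2495,.078],R,p))
im=robot.read_camera("top"); cv2.imwrite("pics/t2.png",im[...,::-1])
sc=robot.read_camera("scene"); cv2.imwrite("pics/s2.png",cv2.resize(sc[150:270,300:460],(640,480),interpolation=2)[...,::-1])
for l in("lid",):
  for c in("scene","top"):
    for d in robot.landmark_of(l,c)[:2]: print(c,world(d["position"],c).round(4),d["score"])
hsv=cv2.cvtColor(im,cv2.COLOR_RGB2HSV).astype(int); m=np.zeros((480,640),np.uint8); q=((hsv[...,1]<40)&(hsv[...,2]>150)); m[230:325,425:520]=q[230:325,425:520]
m=cv2.morphologyEx(m,cv2.MORPH_OPEN,np.ones((5,5)));b=cv2.boxPoints(cv2.minAreaRect(np.argwhere(m)[:,::-1].astype(np.float32)));W=np.array([ray(x,.06,"top") for x in b]);print(W.mean(0),np.linalg.norm(W[1]-W[0]),W.round(4).tolist())
# hole centre dark
g=im.astype(int).sum(2); sub=g[246:263,465:482]; y,x=np.where(sub<250); print(len(x),x.mean()+465,y.mean()+246,ray((x.mean()+465,y.mean()+246),.055,"top"))
sat=hsv[246:263,463:484]; y,x=np.where((sat[...,1]>90)|(sat[...,2]<110)); print(len(x),ray((x.mean()+463,y.mean()+246),.06,"top"))
E
```

```text
6.1 [0.47622233 0.22458667 0.22659582] [[-0.202  0.979  0.   ]
 [ 0.979  0.202  0.001]
 [ 0.001  0.001 -1.   ]] [-0.1305508   0.38823785 -0.51120312  2.04266747  0.26714013  0.77318451
 -0.59892123]
[0.0308 0.0035 0.1858]
scene [ 0.3412 -0.2948  0.0135] 0.91
scene [ 0.5145 -0.226   0.0599] 0.8
top [ 0.5116 -0.2256  0.0574] 0.79
top [ 0.3401 -0.2983  0.0112] 0.57
[ 0.51332642 -0.22627964  0.06      ] 0.1355001255164636 [[0.4463, -0.1759, 0.06], [0.5817, -0.1814, 0.06], [0.5802, -0.2776, 0.06], [0.4451, -0.2702, 0.06]]
17 471.0 254.0 [ 0.54948064 -0.22850918  0.055     ]
81 [ 0.54771573 -0.22740718  0.06      ]
```

View pics/s2.png

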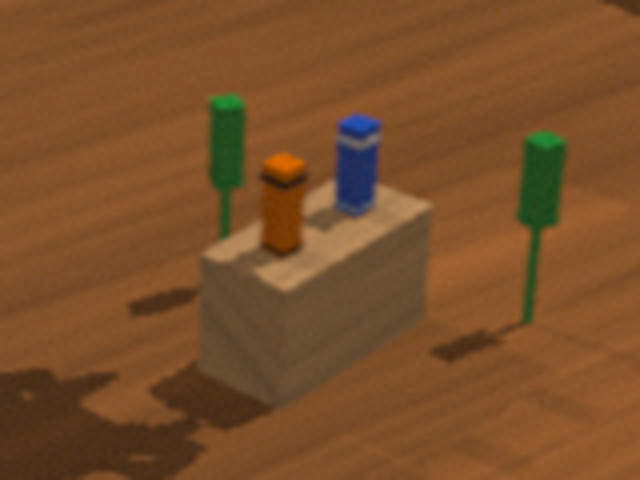

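The pin (blue, crop px (357,165)) and driver are undisturbed, and the lid now reads about 57 mm high. Descending to grasp.

Emit:
servo_tool --targets '[{"travel":[0.031,0.0025,0.0],"dr":[0,0,0],"jaw":0.2},{"travel":[0.031,0.0025,0.03],"dr":[0,0,0],"jaw":0.2},{"travel":[0.031,0.0025,0.08],"dr":[0,0,0],"jaw":0.2},{"travel":[0.031,0.0025,0.11],"dr":[0,0,0],"jaw":0.2},{"travel":[0.031,0.0025,0.13],"dr":[0,0,0],"jaw":0.2},{"travel":[0.031,0.0025,0.15],"dr":[0,0,0],"jaw":0.2},{"travel":[0.031,0.0025,0.17],"dr":[0,0,0],"jaw":0.2},{"travel":[0.031,0.0025,0.18],"dr":[0,0,0],"jaw":0.2},{"travel":[0.031,0.0025,0.182],"dr":[0,0,0],"jaw":0.2},{"travel":[0.031,0.0025,0.182],"dr":[0,0,0],"jaw":0.2}]'

```text
t: 7.3
tool_pos: [0.4741, 0.2455, 0.081]
ee_rot: [0.0, 0.633, 0.774, -0.0]
ft_force: [-0.4, 0.5, 0.5]
width: 0.051
grip_force: 0.0
```

```bash
python3 - <<'E'
from h import *
s,p,R=st(); print(s["t"],p,R.round(3)); print(rel([.474,.2495,.080],R,p))
sc=robot.read_camera("scene"); im=robot.read_camera("top"); a=cv2.resize(sc[130:250,300:460],(480,360),interpolation=2); b=cv2.resize(im[240:330,160:280],(320,240),interpolation=2)
o=np.zeros((360,800,3),np.uint8); o[:,:480]=a; o[:240,480:]=b; cv2.imwrite("pics/s3.png",o[...,::-1])
E
```

```text
7.3 [0.4740573  0.24551004 0.0809713 ] [[-0.198  0.98  -0.   ]
 [ 0.98   0.198 -0.001]
 [-0.    -0.    -1.   ]]
[0.0049 0.0009 0.0012]
```

View pics/s3.png

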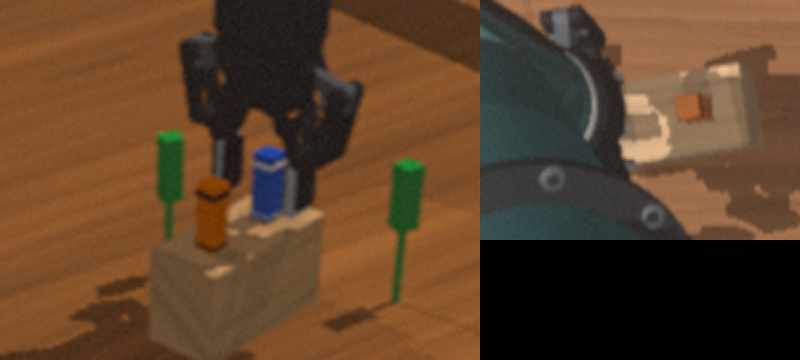

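The blue handle (crop px 268,185) stands between the two fingers (225,160 and 300,180). I'll nudge 4 mm and close.

Emit:
servo_tool --targets '[{"travel":[0.005,0.001,0.001],"dr":[0,0,0],"jaw":0.2},{"travel":[0.005,0.001,0.001],"dr":[0,0,0],"jaw":0.2},{"travel":[0.005,0.001,0.001],"dr":[0,0,0],"jaw":0},{"travel":[0.005,0.001,0.001],"dr":[0,0,0],"jaw":-0.4},{"travel":[0.005,0.001,0.001],"dr":[0,0,0],"jaw":-1},{"travel":[0.005,0.001,0.001],"dr":[0,0,0],"jaw":-1},{"travel":[0.005,0.001,0.001],"dr":[0,0,0],"jaw":-1},{"travel":[0.005,0.001,0.001],"dr":[0,0,0],"jaw":-1},{"travel":[0.005,0.001,0.001],"dr":[0,0,0],"jaw":-1},{"travel":[0.005,0.001,0.001],"dr":[0,0,0],"jaw":-1}]'

```text
t: 8.4
tool_pos: [0.4737, 0.2504, 0.0802]
ee_rot: [0.0, 0.633, 0.774, -0.0]
ft_force: [-0.7, -0.5, 3.8]
width: 0.0151
grip_force: 58.4
```

Emit:
servo_tool --targets '[{"travel":[0,0,-0.01],"dr":[0,0,0],"jaw":-1},{"travel":[0,0,-0.03],"dr":[0,0,0],"jaw":-1},{"travel":[0,0,-0.055],"dr":[0,0,0],"jaw":-1},{"travel":[0,0,-0.08],"dr":[0,0,0],"jaw":-1},{"travel":[0,0,-0.11],"dr":[0,0,0],"jaw":-1},{"travel":[0,0,-0.14],"dr":[0,0,0],"jaw":-1},{"travel":[0,0,-0.17],"dr":[0,0,0],"jaw":-1},{"travel":[0,0,-0.19],"dr":[0,0,0],"jaw":-1},{"travel":[0,0,-0.2],"dr":[0,0,0],"jaw":-1},{"travel":[0,0,-0.2],"dr":[0,0,0],"jaw":-1}]'

```text
t: 9.4
tool_pos: [0.4742, 0.2507, 0.2411]
ee_rot: [0.0, 0.633, 0.774, 0.001]
ft_force: [-0.5, 0.1, -1.1]
width: 0.0154
grip_force: 58.4
```

```bash
python3 - <<'E'
from h import *
s,p,R=st(); print(s["t"],p,R.round(3),s["width"],s["q"]); print(rel([.548,-.2278,.22],R,p))
for c in("scene","top"):
  sc=robot.read_camera(c); cv2.imwrite(f"pics/{c}4.png",sc[...,::-1])
  for d in robot.landmark_of("stylus",c)[:3]: print(c,world(d["position"],c).round(4),round(d["score"],2))
  print(pix(p,c),pix(p-[0,0,.0702],c))
u,v=pix(p-[0,0,.03],"scene").astype(int); sc=robot.read_camera("scene")
cv2.imwrite("pics/s4.png",cv2.resize(sc[v-50:v+50,u-60:u+60],(720,600),interpolation=2)[...,::-1]); print(u,v)
E
```

```text
9.4 [0.47420172 0.25066236 0.2410679 ] [[-0.199  0.98   0.002]
 [ 0.98   0.199  0.001]
 [ 0.001  0.002 -1.   ]] 0.015366842095788615 [-0.16544803  0.38294722 -0.52517225  2.00882892  0.26154163  0.81250043
 -0.64009603]
[-0.6045 -0.0286  0.0259]
scene [0.4775 0.2523 0.1718] 0.66
scene [0.5354 0.3254 0.0033] 0.52
scene [ 0.5135 -0.2219  0.0029] 0.39
[391.84379227 123.42959097] [390.07653149 157.05626343]
top [ 3.977e-01  2.261e-01 -3.000e-04] 0.46
top [0.474  0.2488 0.1677] 0.4
[181.82612045 281.54928404] [194.37966092 284.00197479]
391 138
```

View pics/s4.png

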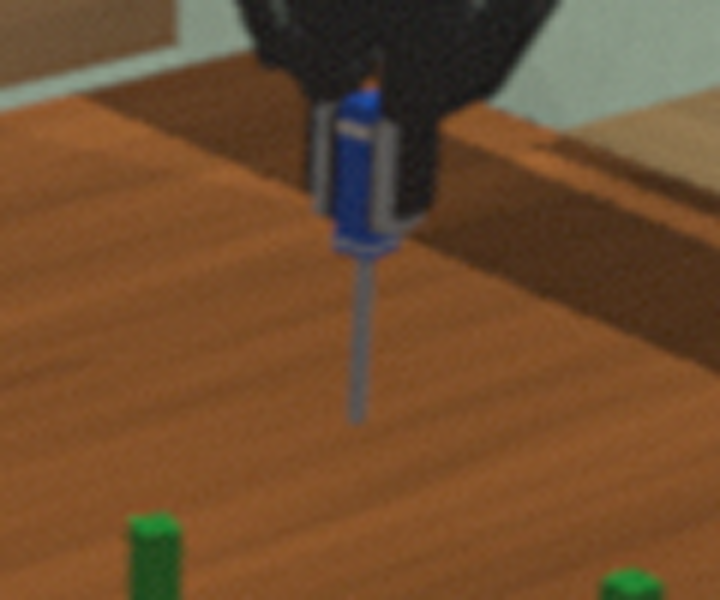

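The pin is held upright. Its tip is at scene px (390.5,158), against a prediction of (390,157). Carrying it over to the hole.

Emit:
servo_tool --targets '[{"travel":[-0.03,-0.0014,0.0],"dr":[0,0,0.03],"jaw":-1},{"travel":[-0.085,-0.004,0.0],"dr":[0,0,0.07],"jaw":-1},{"travel":[-0.145,-0.007,0.0],"dr":[0,0,0.12],"jaw":-1},{"travel":[-0.205,-0.0097,0.0],"dr":[0,0,0.17],"jaw":-1},{"travel":[-0.265,-0.0125,0.0],"dr":[0,0,0.22],"jaw":-1},{"travel":[-0.325,-0.0154,0.0],"dr":[0,0,0.27],"jaw":-1},{"travel":[-0.385,-0.018,0.0],"dr":[0,0,0.32],"jaw":-1},{"travel":[-0.445,-0.021,0.0],"dr":[0,0,0.37],"jaw":-1},{"travel":[-0.505,-0.024,0.0],"dr":[0,0,0.42],"jaw":-1},{"travel":[-0.555,-0.0262,0.0],"dr":[0,0,0.447],"jaw":-1}]'

```text
t: 10.65
tool_pos: [0.5411, -0.192, 0.2393]
ee_rot: [-0.0, 0.862, 0.508, -0.001]
ft_force: [1.1, -0.8, -0.8]
width: 0.0154
grip_force: 58.4
```

```bash
python3 - <<'E'
from h import *
s,p,R=st(); print(s["t"],p,R.round(3),s["width"]); print(rel([.548,-.2278,.15],R,p))
E
```

```text
10.65 [ 0.54105719 -0.19198424  0.23925058] [[ 0.485  0.875 -0.001]
 [ 0.875 -0.485 -0.   ]
 [-0.001 -0.001 -1.   ]] 0.015374708327557064
[-0.0348  0.0294  0.1116]
```

Emit:
servo_tool --targets '[{"travel":[-0.03,0.025,0.0],"dr":[0,0,0],"jaw":-1},{"travel":[-0.034,0.029,0.03],"dr":[0,0,0],"jaw":-1},{"travel":[-0.034,0.029,0.07],"dr":[0,0,0],"jaw":-1},{"travel":[-0.034,0.029,0.1],"dr":[0,0,0],"jaw":-1},{"travel":[-0.034,0.029,0.112],"dr":[0,0,0],"jaw":-1},{"travel":[-0.034,0.029,0.118],"dr":[0,0,0],"jaw":-1},{"travel":[-0.034,0.029,0.121],"dr":[0,0,0],"jaw":-1},{"travel":[-0.034,0.029,0.121],"dr":[0,0,0],"jaw":-1},{"travel":[-0.034,0.029,0.121],"dr":[0,0,0],"jaw":-1},{"travel":[-0.034,0.029,0.121],"dr":[0,0,0],"jaw":-1}]'

```text
t: 11.65
tool_pos: [0.5494, -0.2241, 0.1442]
ee_rot: [0.001, 0.861, 0.509, 0.001]
ft_force: [0.5, 0.8, -0.1]
width: 0.0154
grip_force: 58.5
```

```bash
python3 - <<'E'
from h import *
s,p,R=st(); print(s["t"],p,R.round(3),s["width"]); print(rel([.548,-.2278,p[2]],R,p))
sc=robot.read_camera("scene"); cv2.imwrite("pics/s5.png",cv2.resize(sc[240:340,135:255],(720,600),interpolation=2)[...,::-1])
a=pix(p-[0,0,.0702],"scene"); b=pix([.548,-.2278,.06],"scene"); f=lambda u:((u-[135,240])*6).round(); print("tip",f(a),"hole",f(b))
for x in((.01,0),(0,.01)): print(f(pix([.548+x[0],-.2278+x[1],.06],"scene"))-f(b))
E
```

```text
11.65 [ 0.54943525 -0.22410795  0.1442381 ] [[ 0.481  0.877  0.002]
 [ 0.877 -0.481 -0.001]
 [ 0.     0.002 -1.   ]] 0.015385785400902392
[-0.0049  0.0006  0.    ]
tip [345. 372.] hole [337. 416.]
[16. 19.]
[ 34. -14.]
```

View pics/s5.png

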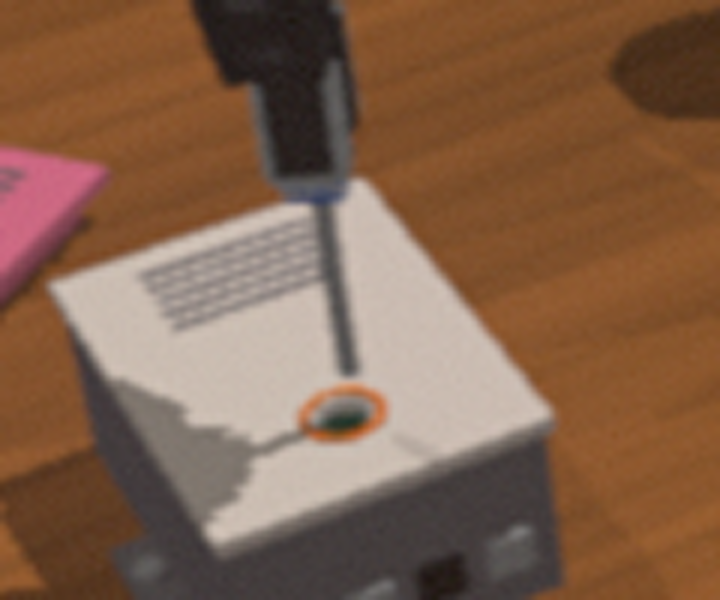

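The ring centre is at crop px (343,413) and the tip at (349,375), so the tip needs to shift about 3 mm. I'll correct that and lower through the hole.

Emit:
servo_tool --targets '[{"travel":[-0.0043,-0.0005,0],"dr":[0,0,0],"jaw":-1},{"travel":[-0.0043,-0.0005,0],"dr":[0,0,0],"jaw":-1},{"travel":[-0.0043,-0.0005,0.007],"dr":[0,0,0],"jaw":-1},{"travel":[-0.0043,-0.0005,0.014],"dr":[0,0,0],"jaw":-1},{"travel":[-0.0043,-0.0005,0.021],"dr":[0,0,0],"jaw":-1},{"travel":[-0.0043,-0.0005,0.028],"dr":[0,0,0],"jaw":-1},{"travel":[-0.0043,-0.0005,0.035],"dr":[0,0,0],"jaw":-1},{"travel":[-0.0043,-0.0005,0.042],"dr":[0,0,0],"jaw":-1},{"travel":[-0.0043,-0.0005,0.047],"dr":[0,0,0],"jaw":-1},{"travel":[-0.0043,-0.0005,0.047],"dr":[0,0,0],"jaw":-1}]'

```text
t: 12.7
tool_pos: [0.5463, -0.2265, 0.1049]
ee_rot: [-0.001, 0.861, 0.509, -0.0]
ft_force: [-0.1, 0.1, -0.6]
width: 0.015
grip_force: 58.5
```

Emit:
servo_tool --targets '[{"travel":[0.001,0.001,0.003],"dr":[0,0,0],"jaw":-1},{"travel":[0.001,0.001,0.006],"dr":[0,0,0],"jaw":-1},{"travel":[0.001,0.001,0.008],"dr":[0,0,0],"jaw":-1},{"travel":[0.001,0.001,0.01],"dr":[0,0,0],"jaw":-1},{"travel":[0.001,0.001,0.012],"dr":[0,0,0],"jaw":-1},{"travel":[0.001,0.001,0.0135],"dr":[0,0,0],"jaw":-1},{"travel":[0.001,0.001,0.0145],"dr":[0,0,0],"jaw":-1},{"travel":[0.001,0.001,0.015],"dr":[0,0,0],"jaw":-1},{"travel":[0.001,0.001,0.015],"dr":[0,0,0],"jaw":-1},{"travel":[0.001,0.001,0.015],"dr":[0,0,0],"jaw":-1}]'

```text
t: 13.7
tool_pos: [0.5482, -0.2264, 0.0941]
ee_rot: [0.0, 0.861, 0.509, 0.0]
ft_force: [-0.2, 0.8, 5.4]
width: 0.0153
grip_force: 59.4
```

Emit:
servo_tool --targets '[{"travel":[0,0,0.001],"dr":[0,0,0],"jaw":-1},{"travel":[0,0,0.0015],"dr":[0,0,0],"jaw":-1},{"travel":[0,0,0.0015],"dr":[0,0,0],"jaw":-1},{"travel":[0,0,0.0015],"dr":[0,0,0],"jaw":-1},{"travel":[0,0,0.0015],"dr":[0,0,0],"jaw":-1},{"travel":[0,0,0.0015],"dr":[0,0,0],"jaw":-1},{"travel":[0,0,0.0015],"dr":[0,0,0],"jaw":-1},{"travel":[0,0,0.0015],"dr":[0,0,0],"jaw":-1},{"travel":[0,0,0.0015],"dr":[0,0,0],"jaw":-1},{"travel":[0,0,0.0015],"dr":[0,0,0],"jaw":-1}]'

```text
t: 14.7
tool_pos: [0.5484, -0.2265, 0.0939]
ee_rot: [0.0, 0.861, 0.509, 0.0]
ft_force: [-1.9, 0.4, 10.8]
width: 0.0152
grip_force: 60.2
```

```bash
python3 - <<'E'
from h import *
sc=robot.read_camera("scene"); cv2.imwrite("pics/s6.png",np.hstack([cv2.resize(sc[250:350,135:255],(480,400),interpolation=2),cv2.resize(sc[170:250,340:400],(300,400),interpolation=2)])[...,::-1])
E
```

```text
(no output)
```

View pics/s6.png

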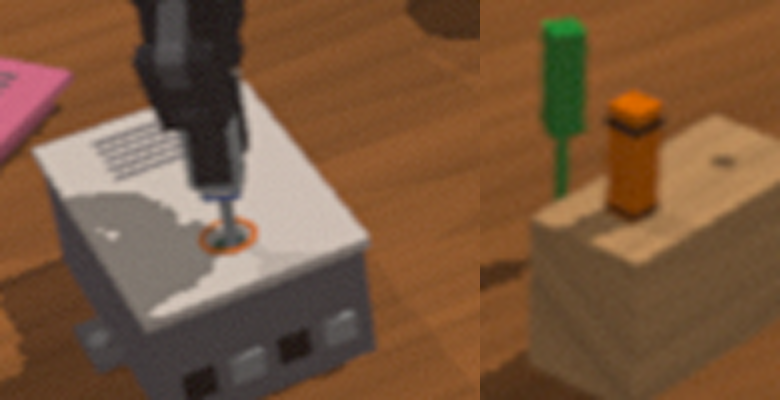

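The pin passes through the ring (crop px 228,237), the lid sits flush, and the driver still stands in the holder. The tip has hit the button's hard stop at 10.8 N, so I'm handing in.

```bash
python3 -c "
from bench import robot
print(robot.hand_in())"
```

```text
the job is handed in; nothing more can be done
None
```

I handed the job in at about 15 s with the lid seated and the gripped pin holding the button on its stop at about 11 N; the driver still stands in the holder, and the glass and jar were never approached (not re-measured at the end, and no verdict came back).

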